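# Nest a lock cylinder and start its clamp bolt

## Task

Lay the loose lock cylinder down flat in the nest of the steel clamp fixture and let go of it. Then start the fixture's square-head clamp bolt without crossing its thread: turn it backward (anticlockwise from above) until you feel it drop into the thread, and only then forward (clockwise) one full turn. Finish with the fingers still gripping the bolt head, leaving the cylinder in its nest and the tools and other things on the bench where they are.

Things in the scene. Friction and masses are not known exactly. Their poses are not given: they have to be found in the camera images.
- lock_cylinder: loose bright metal profile lock cylinder lying on its flat side on the bench at the right, 33 (x) x 63 (y) x 17 (z) mm, 0.2 kg; origin at the centre of its underside, y along its length, z up. Symmetrical enough to go into the nest either way round. It can be gripped across its 33 mm width at the middle of its length.
- fixture: steel clamp fixture, fixed to the bench at the left, origin at the centre of its underside, z up. Base plate 84 (x) x 200 (y) x 12 mm. On it along y: the nest at y = -52 mm and the round threaded boss (48 mm across, its top 34 mm above the bench) at y = +55 mm, with a low jaw block (30 x 22 mm, 10 mm high) between them.
- nest (a point): centre of the nest's floor, 12 mm above the bench; axes as the fixture's. Clear room inside 39 mm (x) by 67 mm (y), for the cylinder lying along y: bounded at each y end by a stop and on each x side by two small lugs, all 7 mm high and 7 mm thick; the x sides are open over the middle 43 mm, so fingers have room there.
- head_top (a point): centre of the top face of the bolt's square head, on the bolt's axis; x and y square to its flats, z up; it turns and sinks with the bolt. The head is an upright square block 24 x 24 mm across the flats (34 mm across the corners) and 30 mm high, standing on a round collar 33 mm across and 5 mm thick. The top face is about 83.5 mm above the bench at the start.
- bolt_head: the bolt's square head and collar, the same part that head_top is on; origin on the bolt's axis, 85 mm below the top face of the head; it turns and sinks with the bolt.
- bolt (a joint): angle of the bolt in rad, growing clockwise seen from above (forward, tightening); reads 0.5 to 1.4 at the start. Turned backward (falling value) the bolt drops into the thread between 0 and -0.25; a stop ends backward turning at -0.6. One turn forward from the drop is about 6.1. It turns against a light, even friction of about 0.03 N m and stays where it is left. The head looks the same after every quarter turn, so it can be let go and gripped afresh a quarter turn back.
- bolt_depth (a joint): how far the bolt has sunk, in m: 0.001 to 0.002 at the start; jumps to about 0.0065 at the drop by the bolt's own weight (about 3 N) if the fingers do not hold it up, so turn it with the fingers closed loosely about the head (some 3 mm wider than its flats), not clamped; then sinks 6 mm a turn (6 mm pitch), about 0.0125 after one turn. The bolt cannot be lifted out.
- door_knob: bystander: bright metal door knob standing on its round foot between the cylinder and the fixture, 54 mm across, 58 mm high
- screwdriver: bystander: screwdriver with amber handle lying near the bench's front edge, 208 mm long, 27 mm high

How it is judged:
By the outcome, as a careful person would: the job done as asked, in the order asked, and still so for the second after the job is handed in, while the arm keeps its last pose, push and grip.
It also fails if it takes over 72 s, if anything falls off the work surface, if the arm or the gripper's body presses on something with over 40 N, if the wrist force passes 120 N, or if a joint passes its speed limit or range.

## Robot

A 6-joint arm with a two-finger parallel gripper is mounted at the origin on a cart in front of the work surface, level with it; the furniture and walls round the work are solid. World frame = base frame: x ahead of the robot, y to its left, z up, the work surface at z = 0. Lengths are in m, angles in rad, forces in N, time in s.
With the tool pointing down it reaches from about 0.325 to 0.75 m from the base axis. Payload 7.6 kg.
Tool frame: the origin (TCP) lies midway between the tips of the shut fingers; the grasp point (between the pads) lies 19 mm behind it; z points along the fingers, x is the direction in which the jaws open and shut, and the axes are right-handed (so a half turn about z gives the same grasp; the last joint's range is limited). The gripper opens to 85 mm and grips with 20 to 120 N. Pads are 22 mm wide; open, the fingers measure 114 mm over their backs; the gripper's body (76 mm by 85 mm) begins 54 mm behind the grasp point. The pads swing forward as they close: fully open they stand 13 mm farther back than shut.
Start: joints at [1.207, 0.052, 1.401, -0, 1.689, -0.07], TCP at [0.152, 0.503, 0.231] pointing down, gripper open.
Joint ranges: [-2.9, 2.9], [-0.91, 2.17], [0.12, 2.37], [-1.06, 4.2], [0.26, 2.73], [-2.93, 2.93]. Speed limits (rad/s): [2.57, 2.57, 3.01, 3.14, 3.14, 3.14].

## Interface

Orientations are given as a unit quaternion [w, x, y, z].
In Python, from workcell import manip gives the robot as it stands. The module is installed in compiled form; this text tells all that it offers.
- The arm moves only by the tool apply_moves, never from a script. Its argument "increments" is text: rows parted by semicolons, each of 5 numbers parted by spaces: the shift along the tool's x, y, z in mm, then the turn about the tool's z in rad, then the opening, from 0 (shut) to 1 (fully open). In form: tx ty tz turn fingers; .... A call has 1 to 10 rows; each row shifts and turns the commanded pose from where the row before left it, along the tool's axes as they then stand; what a row does not reach is not made up. A row lasts 1/12 s, in which the tool goes at most 41.7 mm and 7.16 degrees, less where a joint would pass 70% of its speed; a pose out of reach is approached as far as the arm can. A call with a gripper value outside its range is refused whole. The fingers move at their own pace and stop on an object; the grip force is fixed at half the most. Time passes only in rows, so rows that do not move let the fingers close. It gives the time, the measured TCP pose, the force and the opening at its end, in the units of the state.
- manip.observe(): the state, without advancing time (a new reading comes with each control period).
- manip.read_camera(name): name is "scene" or "top" or "wrist"; returns the picture (480x640x3 uint8, red, green, blue); there is no depth.
- manip.calibration(name): a dict with "vertical_fov" (degrees; the focal length in pixels is half the picture's height over the tangent of half this angle, whatever the lens; pixels are square), "cx", "cy" (the principal point, pixels), "k1" (the pictures are not rectified: a ray, as slopes to the right and down, at radius r is drawn at 1 + k1 r^2 times it, then the intrinsics apply), "R" (3x3) and "t" (3): a world point X has camera coordinates R X + t; the wrist camera has in their place "hand_eye" (4x4, takes a point from camera to tool coordinates, whose origin is the TCP and whose axes are the tool frame's). Camera axes: x right, y down, z forward; pixel columns grow to the right and rows downward; lengths in m; the calibration is good to about 2 mm. A picture is of the moment at which its call begins: read the wrist's pose just before it. calibration takes no time and is no camera call.
- manip.job_done(): hands the job in, once; it reports no verdict.
The state is a dict: "time_s": time; "joints": joint angles; "joint_velocities": joint speeds; "joint_torque": joint torques, N m; "position": TCP position; "tool_rot": TCP orientation; "force": force on the tool from outside, world axes, zero at the start; "moment": the same for the moment, N m; "finger_gap": finger opening in m.
Only numpy, scipy, OpenCV 4.12 (cv2) and the standard library are available. Lean on these libraries where they do the work, as an engineer would, in place of code of your own. Each camera call takes 0.05 s, during which the arm holds its last target.

## Working session

There is one attempt and no reset: what is moved stays moved. The work goes in short steps, Python scripts to look and compute and a tool call to move; the robot and the scene stay as the last step left them, time stands still between calls to the robot, and variables do not carry over. Pictures are saved under pics/ and viewed, and the job is handed in when it is done.

Besides the shell and the picture viewer there is one more tool, called after ">>>" as a command line: name --argument value ..., lists and objects as JSON in quotes. apply_moves: Moves the arm, as the interface text tells. Its arguments: {"type":"object","properties":{"increments":{"type":"string"}},"required":["increments"]}

```bash
mkdir -p pics
cat > h.py <<'E'
import numpy as np, cv2
from workcell import manip
def save(n,img): cv2.imwrite('pics/'+n+'.png',cv2.cvtColor(img,cv2.COLOR_RGB2BGR))
def q2R(q):
    from scipy.spatial.transform import Rotation as R
    return R.from_quat([q[1],q[2],q[3],q[0]]).as_matrix()
def cam(name,st=None):
    c=manip.calibration(name); f=240/np.tan(np.radians(c['vertical_fov'])/2)
    if name=='wrist':
        st=st or manip.observe(); T=np.eye(4);T[:3,:3]=q2R(st['tool_rot']);T[:3,3]=st['position']
        M=np.linalg.inv(T@np.array(c['hand_eye'])); R,t=M[:3,:3],M[:3,3]
    else: R,t=np.array(c['R']),np.array(c['t'])
    return dict(f=f,cx=c['cx'],cy=c['cy'],k=c['k1'],R=R,t=t)
def proj(C,X):
    p=np.atleast_2d(X)@C['R'].T+C['t']; s=p[:,:2]/p[:,2:]; r2=(s**2).sum(1,keepdims=True)
    s=s*(1+C['k']*r2); return s*C['f']+[C['cx'],C['cy']]
def unproj(C,uv,z):
    uv=np.atleast_2d(np.array(uv,float)); d=(uv-[C['cx'],C['cy']])/C['f']; s=d.copy()
    for _ in range(30): s=d/(1+C['k']*(s**2).sum(1,keepdims=True))
    ray=np.c_[s,np.ones(len(s))]@C['R']; o=-C['R'].T@C['t']
    return o+ray*((z-o[2])/ray[:,2:])
def look(name,n):
    st=manip.observe(); im=manip.read_camera(name); save(n,im); 
    import pickle; pickle.dump((st,im),open('pics/'+n+'.pkl','wb')); return st,im
E
python3 - <<'E'
from h import *
s=manip.observe();print(s)
look('top','top0');look('scene','sc0');look('wrist','w0')
for n in ['top','scene','wrist']: print(manip.calibration(n))
E
```

```text
{'time_s': 0.0, 'joints': array([ 1.20669206e+00,  5.28384816e-02,  1.40173285e+00, -1.34885712e-05,
        1.68862171e+00, -7.02915285e-02]), 'joint_velocities': array([ 0.00082845, -0.00025274, -0.00034409,  0.0002922 ,  0.00023812,
       -0.00049258]), 'joint_torque': array([-7.16536160e-04, -3.81669223e+01, -3.60189271e+01, -9.51894435e-05,
        6.14279605e-03,  1.05811347e-05]), 'position': array([0.15190892, 0.50221919, 0.23046744]), 'tool_rot': array([ 4.36243954e-04,  8.02995751e-01,  5.95984214e-01, -6.70857494e-04]), 'force': array([ 0.76202981, -0.13147315, -0.13549738]), 'moment': array([-0.01842679, -0.00839206,  0.00396178]), 'finger_gap': 0.08546423416913325}
{'vertical_fov': 48.459949230762085, 'cx': 320.81721324400047, 'cy': 241.81672961421603, 'k1': -0.08090957569738687, 'R': array([[ 0.01738911, -0.99981894, -0.00772731],
       [-0.98606876, -0.01587025, -0.16557942],
       [ 0.1654268 ,  0.01049894, -0.98616619]]), 't': array([-0.04714078,  0.46227806,  1.03616251])}
{'vertical_fov': 47.4888052624828, 'cx': 312.2880921347377, 'cy': 244.8902941829162, 'k1': -0.05313623449698491, 'R': array([[ 0.86387395, -0.50334434,  0.01913838],
       [-0.34790362, -0.62371029, -0.69996325],
       [ 0.36425934,  0.5980217 , -0.71392239]]), 't': array([-0.42017437,  0.19376176,  0.96836835])}
{'vertical_fov': 69.22044445640556, 'cx': 322.2034568522875, 'cy': 235.91603366816597, 'k1': -0.06391747399151733, 'hand_eye': array([[ 9.99999481e-01, -7.92607376e-04,  6.40406805e-04,
         8.93334952e-05],
       [ 5.62824231e-04,  9.53530723e-01,  3.01295276e-01,
        -7.75113924e-02],
       [-8.49456422e-04, -3.01294759e-01,  9.53530674e-01,
        -1.42912731e-01],
       [ 0.00000000e+00,  0.00000000e+00,  0.00000000e+00,
         1.00000000e+00]])}
```

View pics/top0.png

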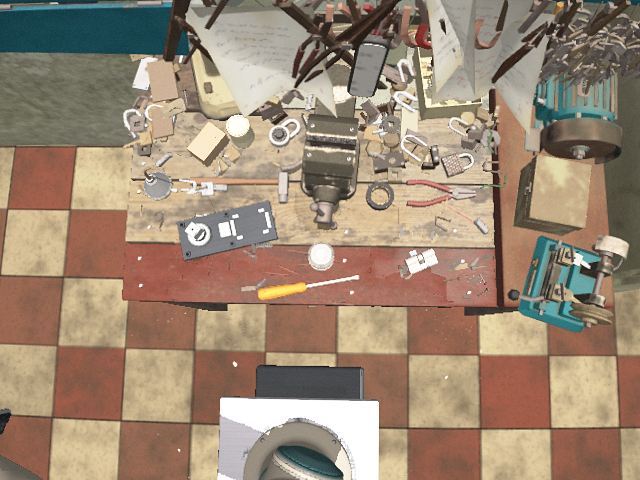

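View pics/sc0.png

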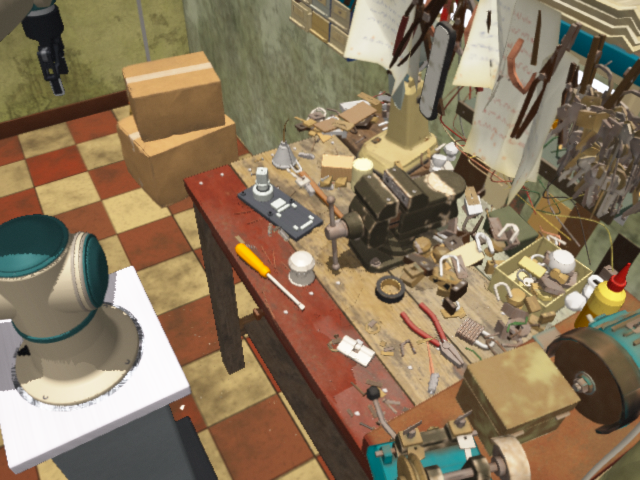

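View pics/w0.png

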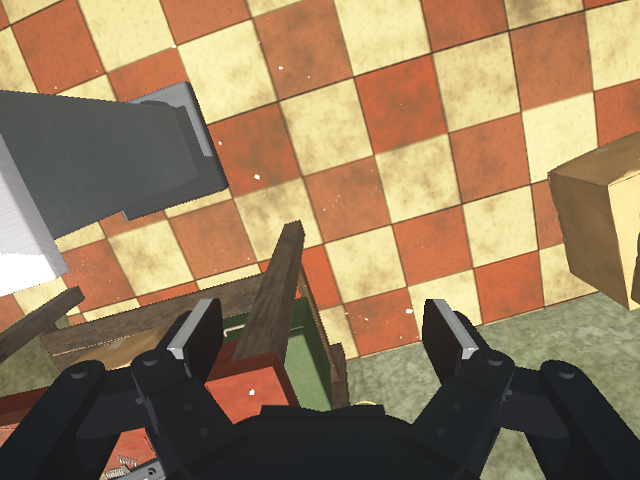

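The overview shows the cylinder at about (420,262) in top, the knob at (320,257), the screwdriver at (305,287), and the fixture at (228,230) with the bolt head at (198,233). I'll zoom in.

Run:
```python
import cv2,numpy as np
a=cv2.imread('pics/top0.png')
x=cv2.resize(a[195:265,170:285],None,fx=5,fy=5,interpolation=cv2.INTER_CUBIC)
y=cv2.resize(a[235:285,390:450],None,fx=5,fy=5,interpolation=cv2.INTER_CUBIC)
o=np.zeros((600,600,3),np.uint8);o[:350,:575]=x;o[350:600,:300]=y
cv2.imwrite('pics/z0.png',o)
from h import *
C=cam('top')
print(unproj(C,[(421,262),(320,257)],0.017))
print(unproj(C,[(178,220),(270,201),(277,239),(186,260)],0.012))
```

```text
[[ 0.42802361 -0.2448115   0.017     ]
 [ 0.43506424 -0.0380417   0.017     ]]
[[0.50897605 0.26107274 0.012     ]
 [0.55244927 0.06890281 0.012     ]
 [0.47187392 0.05165436 0.012     ]
 [0.42480698 0.23904017 0.012     ]]
```

View pics/z0.png

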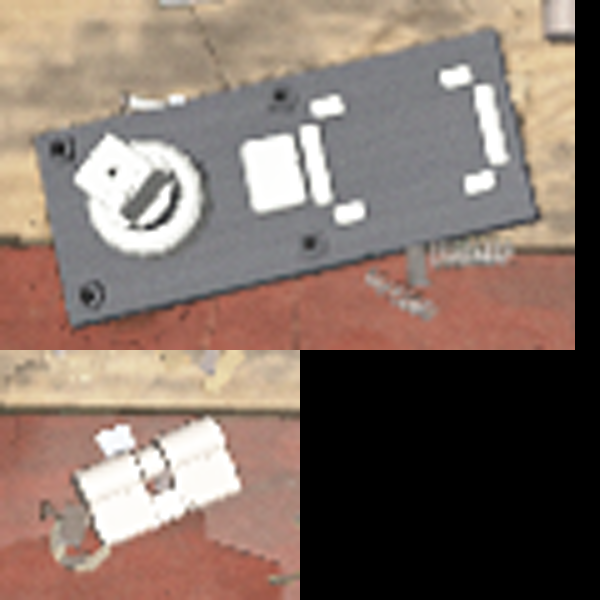

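```bash
cat >> h.py <<'E'
def yawof(st): 
    R=q2R(st['tool_rot']); return np.arctan2(R[1,0],R[0,0])
def plan(target,yaw,n,g,st=None,start=None):
    """rows in tool axes; target world xyz (m), yaw rad of tool x"""
    if start is None:
        st=st or manip.observe(); p=np.array(st['position']); y=yawof(st)
    else: p=np.array(start[0]);y=start[1]
    p0,y0=p.copy(),y; dy=(yaw-y0+np.pi)%(2*np.pi)-np.pi; rows=[]
    for i in range(1,n+1):
        tp=p0+(np.array(target)-p0)*i/n; d=(tp-p)*1000
        c,s=np.cos(y),np.sin(y)
        tx=round(d[0]*c+d[1]*s,1); ty=round(d[0]*s-d[1]*c,1); tz=round(-d[2],1)
        tt=round((y0+dy*i/n-y)*-1,3)
        rows.append((tx,ty,tz,tt)); p=p+np.array([tx*c+ty*s,tx*s-ty*c,-tz])/1000; y-=tt
        n3=np.linalg.norm([tx,ty,tz]); 
        if n3>41.6 or abs(tt)>.124: print('TOO FAST',n3,tt)
    print('; '.join('%g %g %g %g %g'%(r+(g,)) for r in rows)); print('end',p,y); return p,y
E
python3 - <<'E'
from h import *
plan([0.43,0.2,0.22],np.radians(13.4),10,1)
E
```

```text
-20.9 35.4 1.1 0.104 1; -17.1 37.3 1 0.105 1; -13.1 38.9 1.1 0.104 1; -9 40.1 1.1 0.104 1; -4.7 40.8 1 0.105 1; -0.5 41.1 1.1 0.104 1; 3.8 40.9 1.1 0.104 1; 8 40.3 1 0.105 1; 12.2 39.2 1.1 0.104 1; 16.2 37.7 1.1 0.104 1
end [0.42995379 0.20000903 0.21997688] 0.23401423221296258
```

>>> apply_moves --increments "-20.9 35.4 1.1 0.104 1; -17.1 37.3 1 0.105 1; -13.1 38.9 1.1 0.104 1; -9 40.1 1.1 0.104 1; -4.7 40.8 1 0.105 1; -0.5 41.1 1.1 0.104 1; 3.8 40.9 1.1 0.104 1; 8 40.3 1 0.105 1; 12.2 39.2 1.1 0.104 1; 16.2 37.7 1.1 0.104 1"

```text
time_s: 0.98
position: [0.4309, 0.1984, 0.2205]
tool_rot: [-0.0, 0.993, 0.114, 0.0]
force: [0.2, 0.8, 0.5]
finger_gap: 0.0854
```

>>> apply_moves --increments "0 0 0 0 1; 0 0 0 0 1; 0 0 0 0 1"

```text
time_s: 1.23
position: [0.4298, 0.2003, 0.2204]
tool_rot: [-0.0, 0.993, 0.117, -0.0]
force: [-0.6, 1.2, 0.5]
finger_gap: 0.0856
```

Run:
```python
from h import *
s,im=look('wrist','w1');print(s['time_s'],s['position'],yawof(s),s['joints'],s['force'])
```

```text
1.2333 [0.42976717 0.20034899 0.22035274] 0.2344649448495546 [ 3.58056670e-01 -8.89329099e-02  1.56175602e+00  4.61796990e-04
  1.66937744e+00  1.23637162e-01] [-0.64509904  1.19037525  0.54602172]
```

View pics/w1.png

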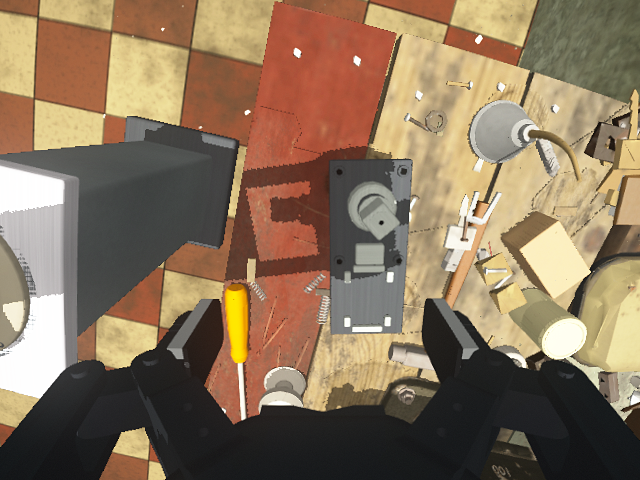

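Run:
```python
import cv2,numpy as np
a=cv2.imread('pics/w1.png')
cv2.imwrite('pics/z1.png',cv2.resize(a[150:345,310:430],None,fx=3,fy=3,interpolation=cv2.INTER_CUBIC))
```

```text
(no output)
```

View pics/z1.png

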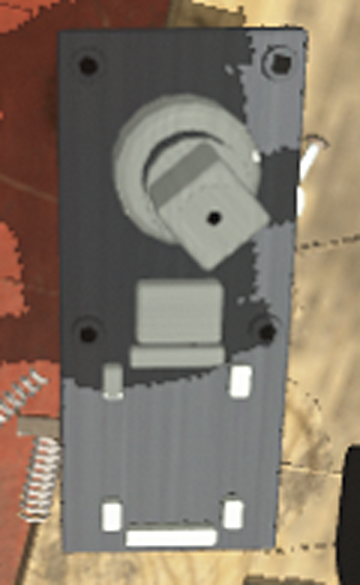

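```bash
cat > fit.py <<'E'
from h import *
import pickle
from scipy.optimize import least_squares
st,im=pickle.load(open('pics/w1.pkl','rb')); C=cam('wrist',st)
z=lambda a:np.array(a)/3.+[310,150]-0.33
L=[(-.042,.1,.012),(.042,.1,.012),(.042,-.1,.012),(-.042,-.1,.012)]
P=z([(58,30),(305,28),(273,550),(64,548)])
def W(p,X): 
    X=np.array(X);c,s=np.cos(p[2]),np.sin(p[2]); return np.c_[p[0]+c*X[:,0]-s*X[:,1],p[1]+s*X[:,0]+c*X[:,1],X[:,2]]
f=lambda p:(proj(C,W(p,L))-P).ravel()
r=least_squares(f,[.49,.155,.234]);print(r.x,np.degrees(r.x[2]),f(r.x).round(1))
p=r.x
print('nest',W(p,[(0,-.052,.012)]),'boss',W(p,[(0,.055,.034)]))
print('pred lugs',(((proj(C,W(p,[(-.0195,-.075,.019),(.0195,-.075,.019),(-.0195,-.03,.019),(.0195,-.03,.019),(0,-.0855,.019),(0,-.0185,.019)]))-[310,150])+.33)*3).round(0))
print('head hole',unproj(C,z([(214,217)]),.0835))
h=unproj(C,z([(160,213),(217,153),(270,215),(208,268)]),.0835);print(h,h.mean(0))
for i in range(4): d=h[(i+1)%4]-h[i];print(np.hypot(*d[:2]),np.degrees(np.arctan2(d[1],d[0])))
E
python3 fit.py
```

```text
[0.48973561 0.1602827  0.24842153] 14.233505479614902 [-0.8 -0.4  1.1 -0.6  0.8 -0.2 -1.2  1.7]
nest [[0.50252107 0.10987901 0.012     ]] boss [[0.47621252 0.21359429 0.034     ]]
pred lugs [[120. 505.]
 [224. 504.]
 [122. 396.]
 [229. 395.]
 [171. 529.]
 [176. 366.]]
head hole [[0.4768282  0.21302501 0.0835    ]]
[[0.46188272 0.21063299 0.0835    ]
 [0.47256237 0.23062023 0.0835    ]
 [0.49189075 0.21722474 0.0835    ]
 [0.47936404 0.19829704 0.0835    ]] [0.47642497 0.21419375 0.0835    ]
0.022661519169862247 61.88334543343665
0.023516489409638564 -34.72378441872417
0.022697500311304363 -123.4973374370958
0.021395620855651717 144.79073252193027
```

Run:
```python
from h import *
plan([0.42,-0.20,0.19],np.radians(23),10,1)
```

```text
-10.3 38.8 3 -0.017 1; -10.9 38.5 3.1 -0.016 1; -11.6 38.4 3 -0.017 1; -12.2 38.2 3.1 -0.016 1; -12.8 38 3 -0.017 1; -13.5 37.8 3.1 -0.016 1; -14 37.6 3 -0.017 1; -14.7 37.3 3.1 -0.017 1; -15.4 37 3 -0.016 1; -15.9 36.8 3.1 -0.017 1
end [ 0.41998953 -0.19998036  0.18998161] 0.40173891381835014
```

>>> apply_moves --increments "-10.3 38.8 3 -0.017 1; -10.9 38.5 3.1 -0.016 1; -11.6 38.4 3 -0.017 1; -12.2 38.2 3.1 -0.016 1; -12.8 38 3 -0.017 1; -13.5 37.8 3.1 -0.016 1; -14 37.6 3 -0.017 1; -14.7 37.3 3.1 -0.017 1; -15.4 37 3 -0.016 1; -15.9 36.8 3.1 -0.017 1"

```text
time_s: 2.12
position: [0.4199, -0.2011, 0.1903]
tool_rot: [0.0, 0.98, 0.201, 0.0]
force: [0.9, 0.5, 0.5]
finger_gap: 0.0854
```

>>> apply_moves --increments "0 0 0 0 1; 0 0 0 0 1; 0 0 0 0 1"

```text
time_s: 2.37
position: [0.4202, -0.1993, 0.1901]
tool_rot: [-0.0, 0.98, 0.2, 0.0]
force: [-0.9, -1.0, -0.3]
finger_gap: 0.0854
```

Run:
```python
from h import *
s,im=look('wrist','w2');print(s['time_s'],s['position'],yawof(s),s['joints'],s['force'])
C=cam('wrist',s); p=proj(C,[[.428,-.245,.017]])[0];print(p)
x,y=int(p[0])-75,int(p[1])-75; x=max(x,0);y=max(0,y);print(x,y)
save('z2',cv2.resize(im[y:y+150,x:x+150],None,fx=4,fy=4,interpolation=cv2.INTER_CUBIC))
```

```text
2.3667 [ 0.42016993 -0.19931214  0.19011091] 0.4017957345037174 [-5.22715695e-01 -1.03093266e-01  1.63517628e+00  5.93505564e-04
  1.60974558e+00 -9.24488479e-01] [-0.85006086 -1.03794315 -0.30325607]
[311.37571535 258.47146406]
236 183
```

View pics/w2.png

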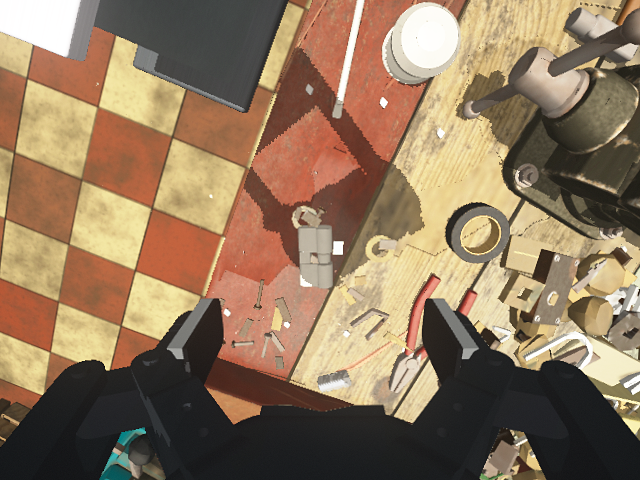

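View pics/z2.png

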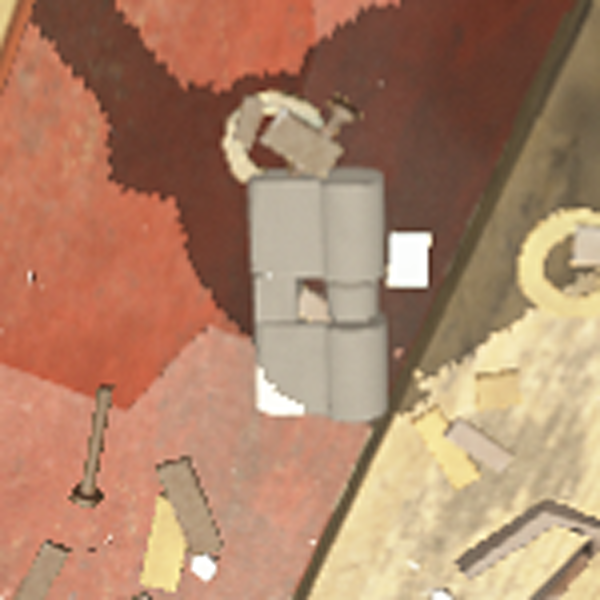

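Run:
```python
from h import *
import pickle
st,im=pickle.load(open('pics/w2.pkl','rb')); C=cam('wrist',st)
for z in (.0085,.013,.017):
    h=unproj(C,np.array([(250,180),(384,173),(388,420),(257,416)])/4+[236,183]-.4,z)
    print(z,h[:,:2].round(4).tolist(),h.mean(0).round(4))
    for i in range(4): d=h[(i+1)%4]-h[i];print(np.hypot(*d[:2]).round(4),np.degrees(np.arctan2(d[1],d[0])).round(1))
T=cam('top')
print(proj(T,[h.mean(0)]))
```

```text
0.0085 [[0.4049, -0.2235], [0.4342, -0.2092], [0.4614, -0.2693], [0.4299, -0.2814]] [ 0.4326 -0.2458  0.0085]
0.0326 26.1
0.066 -65.6
0.0337 -158.9
0.063 113.4
0.013 [[0.4047, -0.2222], [0.4335, -0.2081], [0.4604, -0.2673], [0.4294, -0.2792]] [ 0.432  -0.2442  0.013 ]
0.0321 26.1
0.065 -65.6
0.0332 -158.9
0.0622 113.4
0.017 [[0.4045, -0.221], [0.433, -0.2071], [0.4595, -0.2656], [0.4289, -0.2774]] [ 0.4315 -0.2428  0.017 ]
0.0317 26.1
0.0642 -65.6
0.0328 -158.9
0.0614 113.4
[[419.97948696 260.31663188]]
```

Run:
```python
from h import *
e=plan([0.432,-0.2443,0.06],np.radians(23.8),5,1)
e=plan([0.432,-0.2443,0.003],np.radians(23.8),4,1,start=e)
```

```text
-1.4 9.2 26.1 -0.003 1; -1.4 9.3 26 -0.002 1; -1.5 9.2 26.1 -0.003 1; -1.4 9.3 26 -0.002 1; -1.5 9.2 26.1 -0.003 1
end [ 0.43202016 -0.2442915   0.05996634] 0.41558400612505514
-0 -0 14.2 0 1; -0 -0 14.3 0 1; -0 -0 14.2 0 1; -0 -0 14.3 0 1
end [ 0.43202016 -0.2442915   0.00296634] 0.41558400612505514
```

>>> apply_moves --increments "-1.4 9.2 26.1 -0.003 1; -1.4 9.3 26 -0.002 1; -1.5 9.2 26.1 -0.003 1; -1.4 9.3 26 -0.002 1; -1.5 9.2 26.1 -0.003 1; 0 0 0 0 1; 0 0 0 0 1"

```text
time_s: 3.0
position: [0.4314, -0.2442, 0.0592]
tool_rot: [-0.001, 0.979, 0.206, -0.001]
force: [0.0, -0.4, -1.2]
finger_gap: 0.0852
```

Run:
```python
from h import *
s,im=look('wrist','w3');print(s['time_s'],s['position'],yawof(s),s['force'])
```

```text
3.0 [ 0.43136672 -0.24415771  0.05924555] 0.41490175648891786 [ 0.04081323 -0.37093614 -1.17198277]
```

View pics/w3.png

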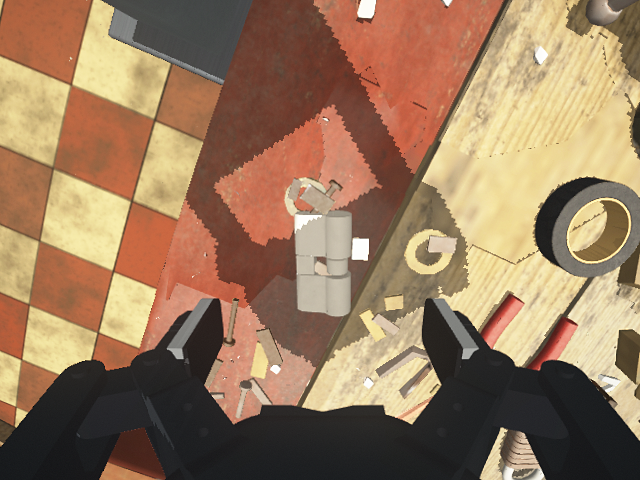

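Run:
```python
from h import *
import pickle
st,im=pickle.load(open('pics/w3.pkl','rb')); C=cam('wrist',st)
print(proj(C,[[.432,-.2443,.0125]]))
h=unproj(C,[(295,214),(352,211),(351,316),(297,312)],.0125);print(h.mean(0))
for i in range(4): d=h[(i+1)%4]-h[i];print(np.hypot(*d[:2]).round(4),np.degrees(np.arctan2(d[1],d[0])).round(1))
```

```text
[[323.54459417 265.3422321 ]]
[ 0.43223217 -0.24448738  0.0125    ]
0.032 26.8
0.0665 -65.3
0.0335 -161.1
0.062 113.5
```

>>> apply_moves --increments "0.6 0 14 0 1; 0 0 14 0 1; 0 0 14 0 1; 0 0 14 0 1; 0 0 0 0 1; 0 0 0 0 0.5; 0 0 0 0 0.5; 0 0 0 0 0.3; 0 0 0 0 0.3"

```text
time_s: 3.8
position: [0.4328, -0.246, 0.0052]
tool_rot: [0.001, 0.979, 0.205, 0.001]
force: [-0.8, -0.5, 0.4]
finger_gap: 0.0388
```

>>> apply_moves --increments "0 0 0 0 0; 0 0 0 0 0; 0 0 0 0 0; 0 0 0 0 0"

```text
time_s: 4.13
position: [0.4328, -0.2461, 0.0053]
tool_rot: [0.001, 0.979, 0.205, 0.001]
force: [-1.3, 1.3, 6.2]
finger_gap: 0.0295
```

Run:
```python
from h import *
s,im=look('wrist','w4');print(s['time_s'],s['position'],yawof(s),s['force'],s['finger_gap'])
```

```text
4.1333 [ 0.4328103  -0.24608814  0.0053016 ] 0.41292400898975856 [-1.29156199  1.25855142  6.21734391] 0.029546100898254414
```

View pics/w4.png

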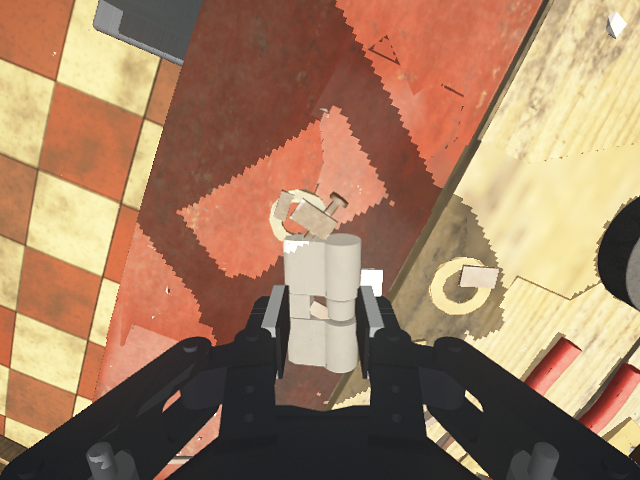

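>>> apply_moves --increments "0 0 0 0 0; 0 0 0 0 0; 0 0 0 0 0"

```text
time_s: 4.43
position: [0.4328, -0.2461, 0.0053]
tool_rot: [0.001, 0.979, 0.205, 0.001]
force: [-1.3, 2.0, 5.9]
finger_gap: 0.0297
```

>>> apply_moves --increments "0 0 -6 0 0; 0 0 -15 0 0; 0 0 -25 0 0; 0 0 -35 0 0; 0 0 -35 0 0; 0 0 -20 0 0; 0 0 0 0 0; 0 0 0 0 0"

```text
time_s: 5.1
position: [0.4323, -0.2459, 0.1407]
tool_rot: [0.001, 0.979, 0.205, 0.001]
force: [-0.8, -0.2, -2.3]
finger_gap: 0.0295
```

Run:
```python
from h import *
s,im=look('wrist','w5');print(s['time_s'],s['position'],yawof(s),s['force'],s['finger_gap'])
look('scene','sc5')
e=plan([0.505,0.06,0.14],0.248,10,0)
```

```text
5.1 [ 0.43228391 -0.245925    0.1407099 ] 0.41294020372332296 [-0.75884    -0.20855929 -2.32565362] 0.029520033973083164
19 -25 -0.2 0.016 0; 18.6 -25.3 -0.2 0.017 0; 18.2 -25.6 -0.2 0.016 0; 17.8 -25.9 -0.2 0.017 0; 17.3 -26.2 -0.2 0.016 0; 16.9 -26.4 -0.2 0.017 0; 16.4 -26.8 -0.2 0.016 0; 16 -27 -0.2 0.017 0; 15.6 -27.2 -0.2 0.016 0; 15.1 -27.6 -0.2 0.017 0
end [0.50498316 0.06003488 0.13998934] 0.24789833912379133
```

View pics/w5.png

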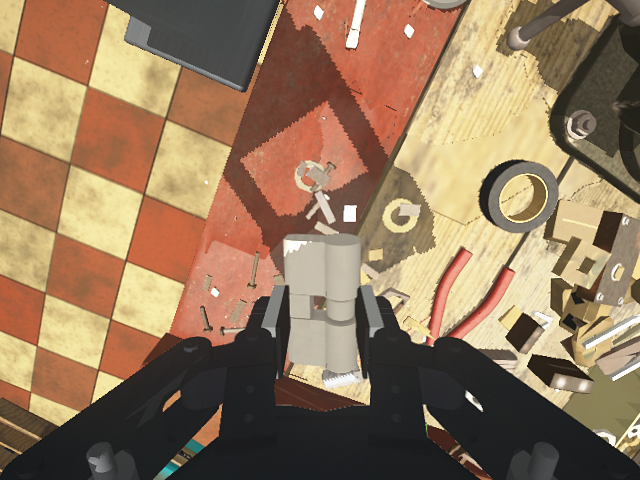

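View pics/sc5.png

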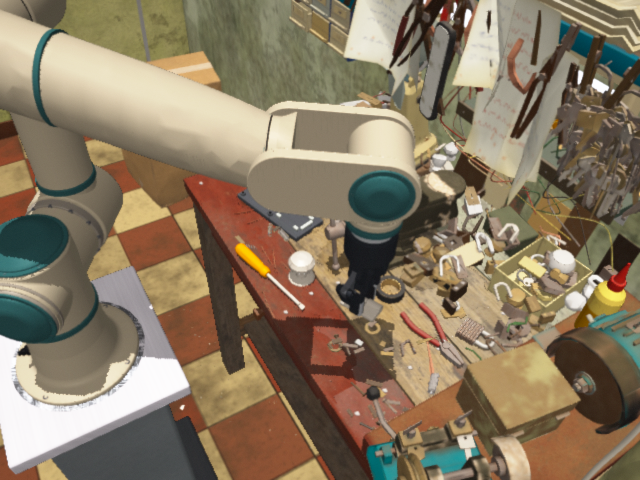

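Run:
```python
from h import *
import pickle
st,im=pickle.load(open('pics/w5.pkl','rb')); C=cam('wrist',st)
R=q2R(st['tool_rot']);p=np.array(st['position'])
for dz in (.003,.0075):
    h=unproj(C,[(284,238),(361,236),(357,370),(288,363)],p[2]+dz)
    l=(h-p)@R; print(l.round(4).tolist(),l.mean(0).round(4))
    for i in range(4): d=l[(i+1)%4]-l[i];print(np.hypot(*d[:2]).round(4),np.degrees(np.arctan2(d[1],d[0])).round(1))
save('z5',cv2.resize(im[220:390,240:400],None,fx=3.5,fy=3.5,interpolation=cv2.INTER_CUBIC))
T=cam('top');print(unproj(T,[(323,225),(323,205),(310,185)],.1))
for n in ['top']: look(n,'top5')
print(R)
e=plan([0.43,0.08,0.17],0.248,10,0)
```

```text
[[-0.0164, -0.0324, -0.0031], [0.0162, -0.0333, -0.003], [0.0167, 0.0351, -0.0029], [-0.0167, 0.0309, -0.003]] [-0.0001  0.0001 -0.003 ]
0.0325 -1.5
0.0684 89.6
0.0337 -172.9
0.0633 -89.7
[[-0.0158, -0.0339, -0.0076], [0.0156, -0.0347, -0.0075], [0.0161, 0.0315, -0.0074], [-0.0162, 0.0274, -0.0075]] [-0.0001 -0.0024 -0.0075]
0.0315 -1.5
0.0662 89.6
0.0326 -172.9
0.0613 -89.7
[[ 0.48525785 -0.04364777  0.1       ]
 [ 0.52442063 -0.04299447  0.1       ]
 [ 0.56375694 -0.01718783  0.1       ]]
[[ 0.91594418  0.40130145  0.00184475]
 [ 0.40130382 -0.91594426 -0.00116219]
 [ 0.0012233   0.00180481 -0.99999762]]
12.9 -29.8 -3.2 0.016 0; 12.5 -30 -3.3 0.017 0; 12 -30.3 -3.2 0.016 0; 11.4 -30.4 -3.2 0.017 0; 11 -30.6 -3.3 0.016 0; 10.5 -30.8 -3.2 0.017 0; 9.9 -30.9 -3.2 0.016 0; 9.4 -31.1 -3.2 0.017 0; 8.9 -31.3 -3.3 0.016 0; 8.5 -31.4 -3.2 0.017 0
end [0.43004745 0.08001578 0.16999726] 0.24793878485790355
```

View pics/z5.png

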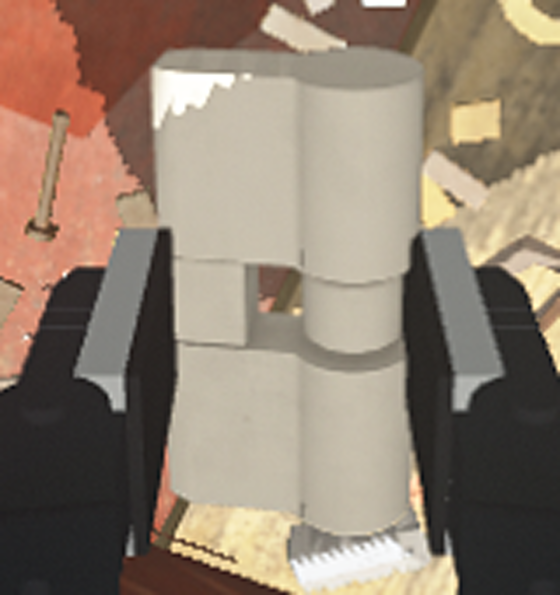

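Run:
```python
from h import *
import pickle
st,im=pickle.load(open('pics/w5.pkl','rb')); C=cam('wrist',st)
R=q2R(st['tool_rot']);p=np.array(st['position'])
for dz in (.008,.0117,.014):
    h=unproj(C,np.array([(360,88),(357,532),(235,72),(235,506),(155,60),(420,70),(412,520),(172,498)])/3.5+[240,220],p[2]+dz)
    l=(h-p)@R; print(dz,(l[:,:2]*1000).round(1).tolist())
```

```text
0.008 [[8.2, -30.9], [9.0, 32.2], [-6.4, -32.9], [-7.3, 27.9], [-15.7, -34.4], [15.2, -33.1], [16.4, 30.2], [-15.6, 26.6]]
0.0117 [[8.0, -32.2], [8.8, 29.1], [-6.2, -34.2], [-7.1, 25.0], [-15.2, -35.6], [14.8, -34.4], [15.9, 27.3], [-15.2, 23.8]]
0.014 [[7.9, -33.0], [8.6, 27.3], [-6.1, -34.9], [-7.0, 23.2], [-15.0, -36.3], [14.5, -35.1], [15.6, 25.5], [-14.9, 22.0]]
```

>>> apply_moves --increments "12.9 -29.8 -3.2 0.016 0; 12.5 -30 -3.3 0.017 0; 12 -30.3 -3.2 0.016 0; 11.4 -30.4 -3.2 0.017 0; 11 -30.6 -3.3 0.016 0; 10.5 -30.8 -3.2 0.017 0; 9.9 -30.9 -3.2 0.016 0; 9.4 -31.1 -3.2 0.017 0; 8.9 -31.3 -3.3 0.016 0; 8.5 -31.4 -3.2 0.017 0"

```text
time_s: 6.08
position: [0.4299, 0.0809, 0.1706]
tool_rot: [-0.0, 0.992, 0.123, -0.001]
force: [0.6, -0.5, -2.1]
finger_gap: 0.0299
```

Run:
```python
from h import *
e=plan([0.5025,0.1099,0.075],0.248,5,0,start=([0.43,0.08,0.17],0.2479))
```

```text
15.5 -2.2 19 -0 0; 15.5 -2.3 19 -0 0; 15.6 -2.2 19 -0 0; 15.5 -2.3 19 -0 0; 15.5 -2.2 19 -0 0
end [0.50247963 0.10989823 0.075     ] 0.2479
```

>>> apply_moves --increments "15.5 -2.2 19 0 0; 15.5 -2.3 19 0 0; 15.6 -2.2 19 0 0; 15.5 -2.3 19 0 0; 15.5 -2.2 19 0 0; 0 0 0 0 0; 0 0 0 0 0; 0 0 0 0 0"

```text
time_s: 6.75
position: [0.5029, 0.1091, 0.0767]
tool_rot: [0.0, 0.992, 0.124, -0.001]
force: [0.5, 0.3, -1.5]
finger_gap: 0.0298
```

Run:
```python
from h import *
s,im=look('wrist','w6');print(s['time_s'],s['position'],yawof(s),s['force'],s['finger_gap'])
save('z6',cv2.resize(im[100:400,220:420],None,fx=2,fy=2,interpolation=cv2.INTER_CUBIC))
```

```text
6.75 [0.50285119 0.10912006 0.07673839] 0.24798771696488278 [ 0.50224676  0.31624248 -1.53874513] 0.029774673489764123
```

View pics/w6.png

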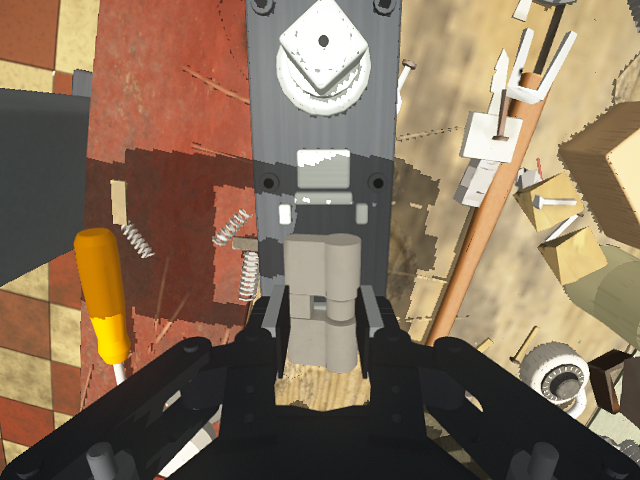

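View pics/z6.png

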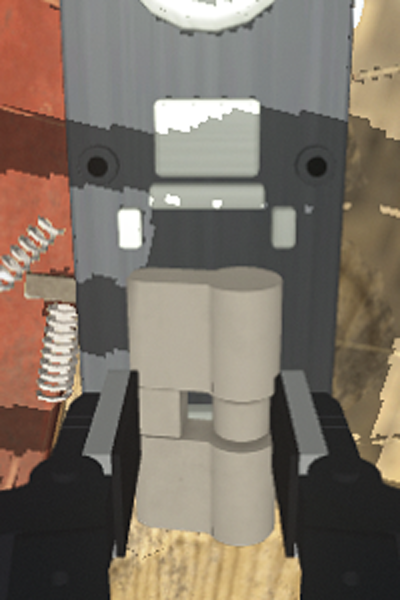

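Run:
```python
from h import *
import pickle
from scipy.optimize import least_squares
st,im=pickle.load(open('pics/w6.pkl','rb')); C=cam('wrist',st)
def W(p,X):
    X=np.array(X);c,s=np.cos(p[2]),np.sin(p[2]); return np.c_[p[0]+c*X[:,0]-s*X[:,1],p[1]+s*X[:,0]+c*X[:,1],X[:,2]]
p0=[.48974,.16028,.24842]
save('z6b',cv2.resize(im[135:235,240:410],None,fx=4.5,fy=4.5,interpolation=cv2.INTER_CUBIC))
L=[(-.0195,-.03,.019),(.0195,-.03,.019),(0,-.0185,.019),(0,.055,.0835),(0,-.0855,.019)]
print(proj(C,W(p0,L)))
print(st['position'],W(p0,[(0,-.052,0)]))
```

```text
[[289.95092831 222.10513804]
 [355.18257002 222.06127915]
 [322.54973843 203.18982603]
 [322.37448075  38.70499049]
 [322.62115672 304.94235482]]
[0.50285119 0.10912006 0.07673839] [[0.50252538 0.10987629 0.        ]]
```

View pics/z6b.png

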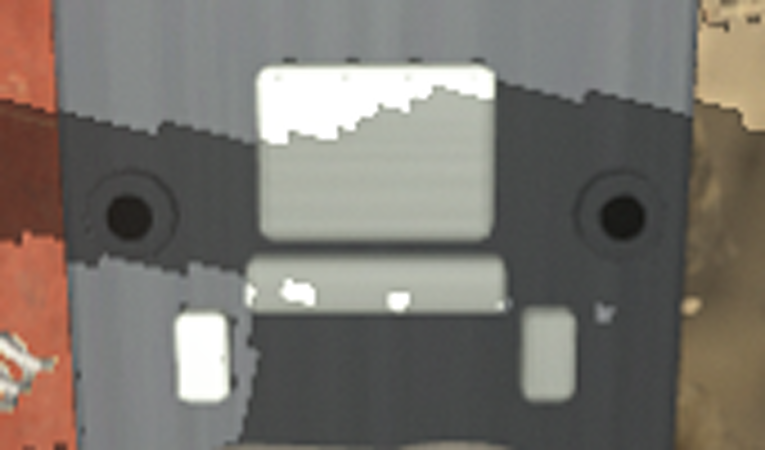

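>>> apply_moves --increments "0.4 0 15 0 0; 0 0 15 0 0; 0 0 10 0 0; 0 0 6 0 0; 0 0 4 0 0; 0 0 3 0 0; 0 0 2 0 0; 0 0 0 0 0; 0 0 0 0 0"

```text
time_s: 7.55
position: [0.5041, 0.1095, 0.0225]
tool_rot: [-0.0, 0.992, 0.124, 0.0]
force: [0.2, -0.1, -2.6]
finger_gap: 0.0295
```

Run:
```python
from h import *
s,im=look('wrist','w7');print(s['time_s'],s['position'],yawof(s),s['force'],s['moment'],s['finger_gap'])
save('z7',cv2.resize(im[180:400,220:420],None,fx=2.5,fy=2.5,interpolation=cv2.INTER_CUBIC))
```

```text
7.55 [0.50407824 0.10946201 0.02252846] 0.24798252577458504 [ 0.20260885 -0.12736989 -2.64103698] [ 0.02898386 -0.01837299 -0.00157916] 0.0294780186818916
```

View pics/z7.png

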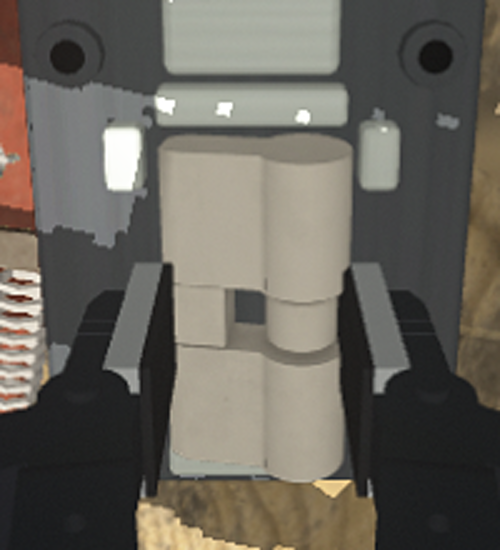

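>>> apply_moves --increments "-0.8 0 1 0 0; 0 0 1 0 0; 0 0 1 0 0; 0 0 1 0 0; 0 0 0 0 0"

```text
time_s: 8.02
position: [0.5029, 0.1092, 0.0178]
tool_rot: [-0.0, 0.992, 0.124, -0.0]
force: [-0.1, 0.2, -0.5]
finger_gap: 0.0296
```

>>> apply_moves --increments "0 0 1 0 0; 0 0 0 0 0; 0 0 0 0 0"

```text
time_s: 8.27
position: [0.5032, 0.1093, 0.0174]
tool_rot: [-0.0, 0.992, 0.124, 0.0]
force: [-1.8, 0.1, 1.6]
finger_gap: 0.0298
```

Run:
```python
from h import *
s,im=look('wrist','w8');print(s['time_s'],s['position'],yawof(s),s['force'],s['moment'],s['finger_gap'])
save('z8',cv2.resize(im[180:400,220:420],None,fx=2.5,fy=2.5,interpolation=cv2.INTER_CUBIC))
```

```text
8.2667 [0.50318192 0.10925751 0.01742514] 0.24800724125533233 [-1.76446581  0.1192734   1.64687437] [-0.04493042  0.27841452  0.02880629] 0.029822009287086493
```

View pics/z8.png

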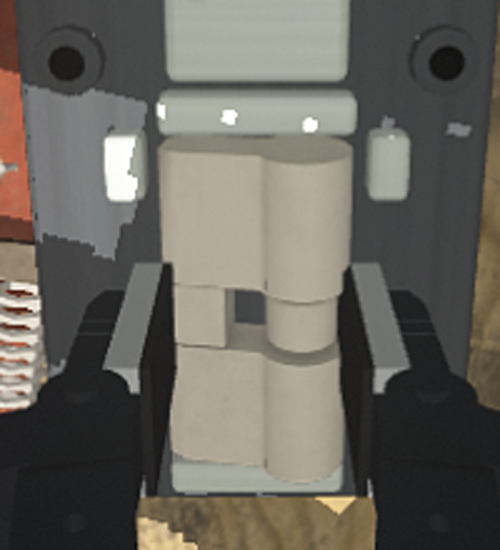

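>>> apply_moves --increments "0 0 0 0 0.5; 0 0 0 0 0.6; 0 0 0 0 0.7; 0 0 0 0 0.7; 0 0 -5 0 0.7; 0 0 -20 0 0.7; 0 0 -35 0 0.7; 0 0 -38 0 0.7; 0 0 -35 0 0.7; 0 0 0 0 0.7"

```text
time_s: 9.15
position: [0.5064, 0.1097, 0.159]
tool_rot: [-0.0, 0.992, 0.124, 0.007]
force: [1.0, -0.2, 1.4]
finger_gap: 0.0596
```

Run:
```python
from h import *
s,im=look('wrist','w9');print(s['time_s'],s['position'],yawof(s),s['force'],s['moment'],s['finger_gap'])
save('z9',cv2.resize(im[20:400,220:420],None,fx=1.5,fy=1.5,interpolation=cv2.INTER_CUBIC))
```

```text
9.15 [0.50643665 0.10972773 0.1589565 ] 0.24806970471931947 [ 0.95817384 -0.21376981  1.3778773 ] [-0.03712107 -0.04961014  0.00415834] 0.05964688496164964
```

View pics/w9.png

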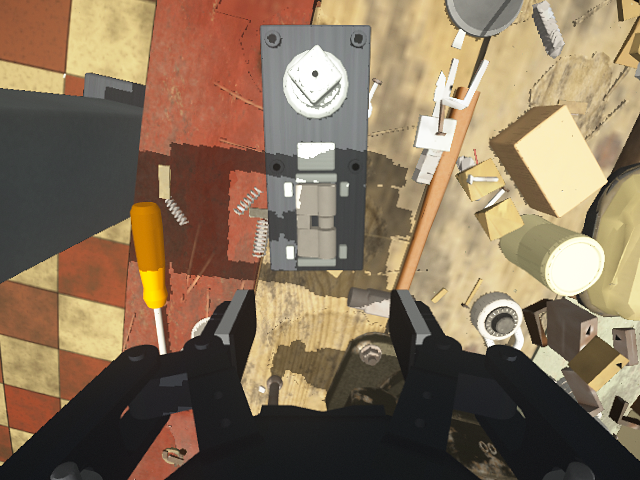

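The cylinder lies in the nest with all the lugs and stops visible around it. Next is the bolt.

Run:
```python
from h import *
s=manip.observe();print(s['position'])
e=plan([0.477,0.2128,0.150],0.995,8,0.7,start=([.5035,.1095,.152],.248))
```

```text
[0.50528461 0.10956198 0.15520542]
-0 -13.3 0.3 -0.093 0.7; 1.2 -13.3 0.2 -0.094 0.7; 2.4 -13.1 0.3 -0.093 0.7; 3.6 -12.8 0.2 -0.094 0.7; 4.9 -12.5 0.3 -0.093 0.7; 5.9 -11.9 0.2 -0.093 0.7; 7.1 -11.3 0.3 -0.094 0.7; 8.1 -10.6 0.2 -0.093 0.7
end [0.47703034 0.21282604 0.15      ] 0.9949999999999998
```

>>> apply_moves --increments "0 -13.3 0.3 -0.093 0.7; 1.2 -13.3 0.2 -0.094 0.7; 2.4 -13.1 0.3 -0.093 0.7; 3.6 -12.8 0.2 -0.094 0.7; 4.9 -12.5 0.3 -0.093 0.7; 5.9 -11.9 0.2 -0.093 0.7; 7.1 -11.3 0.3 -0.094 0.7; 8.1 -10.6 0.2 -0.093 0.7; 0 0 0 0 0.7; 0 0 0 0 0.7"

```text
time_s: 10.03
position: [0.476, 0.2126, 0.1471]
tool_rot: [-0.0, 0.879, 0.477, -0.001]
force: [-0.1, 0.4, -0.2]
finger_gap: 0.0593
```

Run:
```python
from h import *
s,im=look('wrist','w10');print(s['time_s'],s['position'],yawof(s),s['joints'],s['force'],s['moment'],s['finger_gap'])
C=cam('wrist',s);u=proj(C,[[.477,.2128,.0835]])[0];print(u)
x,y=int(u[0])-60,int(u[1])-60;print(x,y)
save('z10',cv2.resize(im[y:y+120,x:x+120],None,fx=5,fy=5,interpolation=cv2.INTER_CUBIC))
```

```text
10.0333 [0.47604818 0.21256208 0.14709802] 0.993815636653931 [ 3.49203215e-01  8.56073723e-02  1.53446182e+00 -1.66017231e-04
  1.52324217e+00 -6.44603724e-01] [-0.07654578  0.43517038 -0.15957727] [-0.01135949  0.00838488  0.04389088] 0.059313178692463706
[323.34690404 255.53370362]
263 195
```

View pics/w10.png

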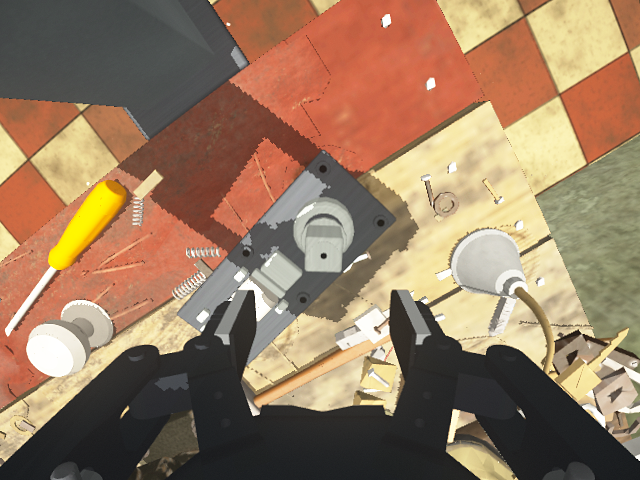

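View pics/z10.png

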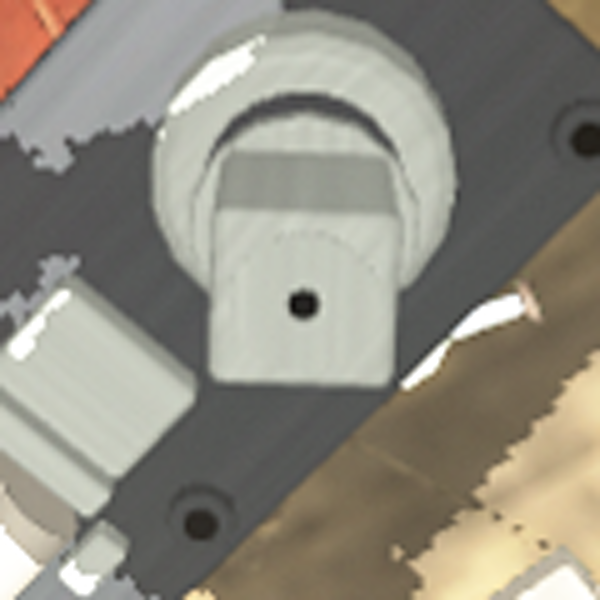

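>>> apply_moves --increments "0.7 0.7 20 0.02 0.7; 0 0 20 0 0.7; 0 0 18 0 0.7; 0 0 14 0 0.7; 0 0 10 0 0.7; 0 0 5 0 0.6; 0 0 0 0 0.5; 0 0 0 0 0.42; 0 0 0 0 0.42; 0 0 0 0 0.42"

```text
time_s: 10.92
position: [0.4782, 0.2129, 0.0622]
tool_rot: [0.0, 0.884, 0.468, 0.001]
force: [-0.1, -0.3, 0.1]
finger_gap: 0.0356
```

Run:
```python
from h import *
s,im=look('wrist','w11');print(s['time_s'],s['position'],yawof(s),s['joints'],s['force'],s['moment'],s['finger_gap'])
C=cam('wrist',s);print(proj(C,[[.477,.2128,.0835],[.477,.2128,.0785]]))
save('z11',cv2.resize(im[240:420,230:420],None,fx=3,fy=3,interpolation=cv2.INTER_CUBIC))
```

```text
10.9167 [0.47815536 0.21291939 0.06218213] 0.9747743266779489 [ 3.48358214e-01  1.71950273e-01  1.61796889e+00  3.47052565e-05
  1.34971739e+00 -6.26422792e-01] [-0.06246436 -0.28684034  0.13688271] [-0.00766786 -0.00859242 -0.01980314] 0.0355735445018852
[[320.39435039 326.79266901]
 [320.42446047 320.19560009]]
```

View pics/w11.png

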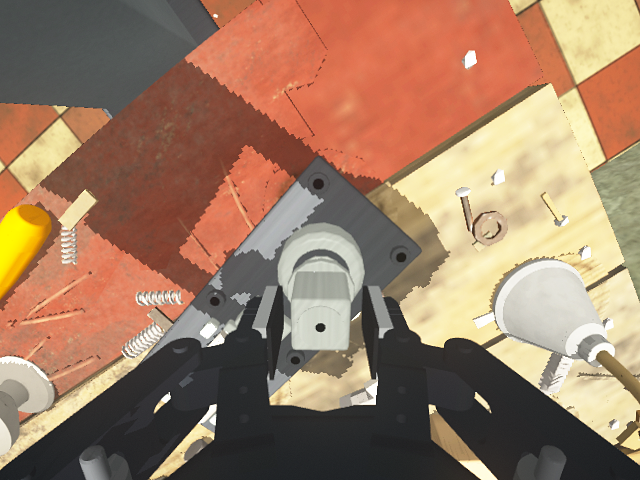

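View pics/z11.png

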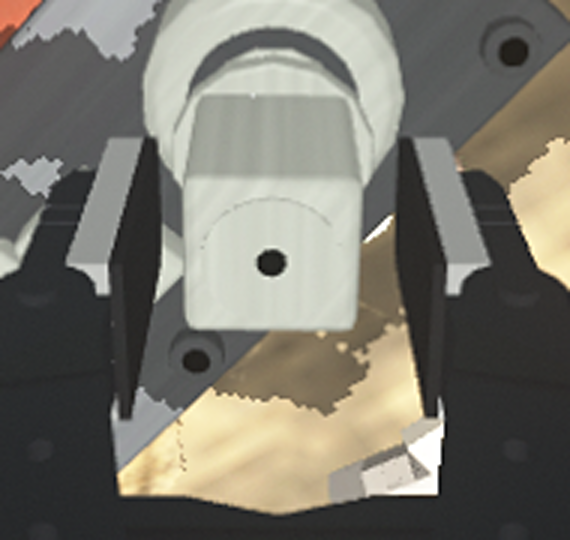

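>>> apply_moves --increments "-0.6 -0.8 0 0 0.36; 0 0 0 0 0.32; 0 0 0 0 0.25; 0 0 0 0 0.2; 0 0 0 0 0.2; 0 0 0 0 0.2"

```text
time_s: 11.47
position: [0.4766, 0.2128, 0.0614]
tool_rot: [-0.0, 0.884, 0.468, 0.0]
force: [-1.1, 0.7, 2.7]
finger_gap: 0.023
```

Run:
```python
from h import *
s,im=look('wrist','w12');print(s['time_s'],s['position'],yawof(s),s['force'],s['moment'],s['finger_gap'])
save('z12',cv2.resize(im[240:420,230:420],None,fx=3,fy=3,interpolation=cv2.INTER_CUBIC))
```

```text
11.4667 [0.47664896 0.21280044 0.06136941] 0.9750212190303984 [-1.11419332  0.66220497  2.71629181] [ 0.01458365  0.14412777 -0.01936733] 0.02297376239724255
```

View pics/z12.png

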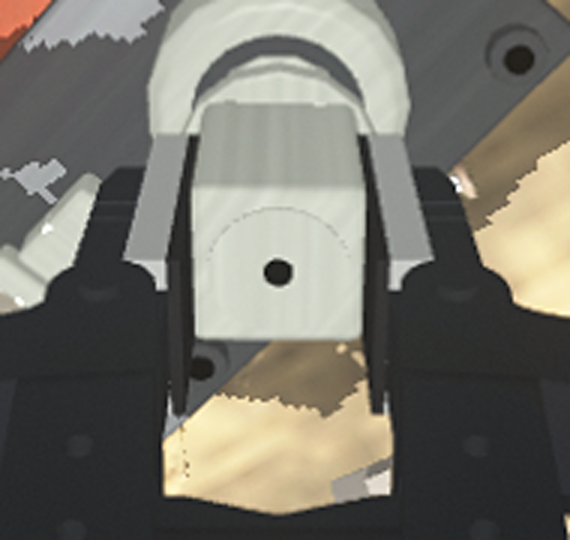

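>>> apply_moves --increments "0 0 0 0 0.315; 0 0 0 0 0.315; 0 0 0 0 0.315; 0 0 0 -0.1 0.315; 0 0 0 -0.1 0.315; 0 0 0 -0.1 0.315; 0 0 0 -0.1 0.315; 0 0 0 -0.1 0.315; 0 0 0 -0.1 0.315; 0 0 0 0 0.315"

```text
time_s: 12.35
position: [0.4765, 0.2127, 0.0611]
tool_rot: [-0.0, 0.704, 0.71, 0.0]
force: [0.2, 0.1, 0.7]
finger_gap: 0.027
```

```bash
cat >> h.py <<'E'
def chk(n):
    s,im=look('wrist',n);print('t',s['time_s'],s['position'].round(4),'yaw',yawof(s).round(3),'j6',s['joints'][5].round(3),'F',s['force'].round(1),'M',s['moment'].round(3),'gap',round(s['finger_gap'],4))
    C=cam('wrist',s);print('hole at z .0835,.0785,.0725:',proj(C,[[.477,.2128,z] for z in (.0835,.0785,.0725)]).round(1).tolist())
    save(n+'z',cv2.resize(im[240:420,230:420],None,fx=3,fy=3,interpolation=cv2.INTER_CUBIC))
    g=cv2.cvtColor(im,cv2.COLOR_RGB2GRAY)[290:350,290:350]; m=(g<60).astype(np.uint8)
    k,l,st,ce=cv2.connectedComponentsWithStats(m)
    for i in range(1,k):
        if 15<st[i,4]<200: print('blob',(ce[i]+[290,290]).round(1),st[i,4])
E
python3 -c "
from h import *
chk('w13')"
```

```text
t 12.35 [0.4765 0.2127 0.0611] yaw 1.578 j6 -1.229 F [0.2 0.1 0.7] M [ 0.043 -0.021 -0.013] gap 0.027
hole at z .0835,.0785,.0725: [[321.8, 330.9], [321.8, 324.2], [321.8, 316.6]]
blob [290.7 313.8] 115
blob [321.9 331.6] 57
```

View pics/w13z.png

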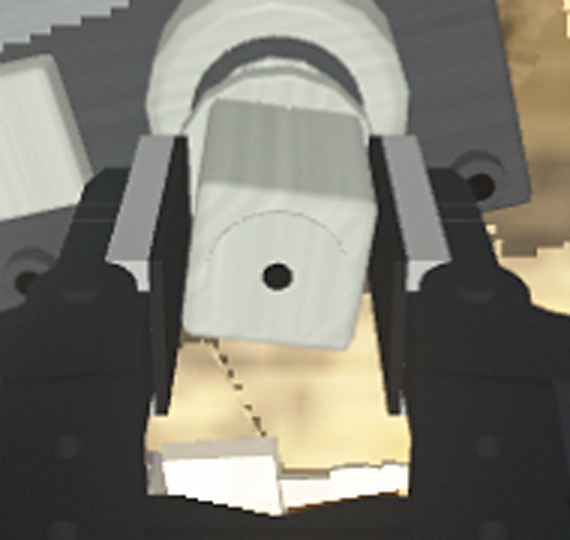

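>>> apply_moves --increments "0 0 0 -0.1 0.315; 0 0 0 -0.1 0.315; 0 0 0 -0.1 0.315; 0 0 0 0 0.315"

```text
time_s: 12.73
position: [0.4764, 0.2126, 0.0609]
tool_rot: [-0.0, 0.592, 0.806, -0.0]
force: [0.3, -0.5, 0.4]
finger_gap: 0.0272
```

```bash
python3 -c "
from h import *
chk('w14')"
```

```text
t 12.7333 [0.4764 0.2126 0.0609] yaw 1.875 j6 -1.526 F [ 0.3 -0.5  0.4] M [ 0.001 -0.022  0.025] gap 0.0272
hole at z .0835,.0785,.0725: [[321.2, 331.1], [321.3, 324.3], [321.3, 316.8]]
blob [290.7 312. ] 112
blob [321.3 332.2] 56
```

>>> apply_moves --increments "0 0 0 -0.05 0.315; 0 0 0 -0.05 0.315; 0 0 0 0 0.315"

```text
time_s: 13.03
position: [0.4764, 0.2126, 0.0608]
tool_rot: [-0.0, 0.552, 0.834, -0.0]
force: [-0.0, -0.2, -0.5]
finger_gap: 0.027
```

```bash
python3 -c "
from h import *
chk('w15')"
```

```text
t 13.0333 [0.4764 0.2126 0.0608] yaw 1.972 j6 -1.623 F [-0.  -0.2 -0.5] M [-0.085  0.014 -0.022] gap 0.027
hole at z .0835,.0785,.0725: [[321.2, 331.3], [321.2, 324.5], [321.3, 316.9]]
blob [290.8 311.2] 115
blob [321.4 332. ] 57
```

Not dropped yet (the hole is at v≈332, and a drop would put it at about 325). I'll keep turning backward in small steps.

>>> apply_moves --increments "0 0 0 -0.05 0.315; 0 0 0 -0.05 0.315; 0 0 0 0 0.315"

```text
time_s: 13.33
position: [0.4764, 0.2126, 0.0608]
tool_rot: [-0.0, 0.509, 0.861, -0.0]
force: [0.9, -0.7, -2.2]
finger_gap: 0.0269
```

```bash
python3 -c "
from h import *
chk('w16')"
```

```text
t 13.3333 [0.4764 0.2126 0.0608] yaw 2.073 j6 -1.724 F [ 0.9 -0.7 -2.2] M [-0.082 -0.018  0.002] gap 0.0269
hole at z .0835,.0785,.0725: [[321.0, 331.0], [321.1, 324.3], [321.1, 316.7]]
blob [290.8 312.8] 126
blob [321.4 325.3] 54
```

>>> apply_moves --increments "0 0 0 -0.05 0.315; 0 0 0 0 0.315; 0 0 0 0 0.315"

```text
time_s: 13.63
position: [0.4766, 0.2127, 0.0611]
tool_rot: [-0.0, 0.488, 0.873, 0.0]
force: [0.5, -0.4, -0.0]
finger_gap: 0.027
```

```bash
python3 -c "
from h import *
chk('w17')"
```

```text
t 13.6333 [0.4766 0.2127 0.0611] yaw 2.121 j6 -1.772 F [ 0.5 -0.4 -0. ] M [-0.158  0.001  0.007] gap 0.027
hole at z .0835,.0785,.0725: [[320.9, 330.3], [320.9, 323.5], [320.9, 316.0]]
blob [290.8 312.6] 123
blob [321.3 324.4] 55
```

View pics/w17z.png

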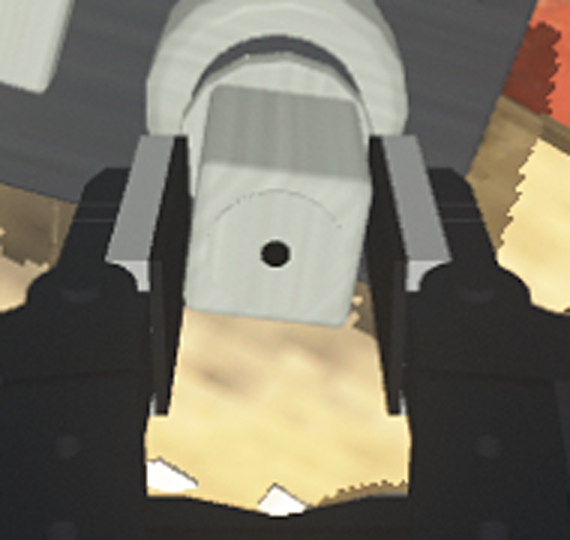

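The bolt dropped: the hole moved from v=332 to 325, which matches a 5 mm sink. Now I turn forward with the fingers still loose.

>>> apply_moves --increments "0 0 2 0.1 0.315; 0 0 1 0.1 0.315; 0 0 0 0.1 0.315; 0 0 0 0.1 0.315; 0 0 0 0.1 0.315; 0 0 0 0.1 0.315; 0 0 0 0.1 0.315; 0 0 0 0.1 0.315; 0 0 0 0.1 0.315; 0 0 0 0.1 0.315"

```text
time_s: 14.52
position: [0.4766, 0.2128, 0.058]
tool_rot: [-0.0, 0.848, 0.53, 0.0]
force: [0.3, -0.5, -2.8]
finger_gap: 0.0271
```

```bash
python3 -c "
from h import *
chk('w18')"
```

```text
t 14.5167 [0.4766 0.2128 0.058 ] yaw 1.118 j6 -0.769 F [ 0.3 -0.5 -2.8] M [ 0.006 -0.196  0.037] gap 0.0271
hole at z .0835,.0785,.0725: [[322.6, 335.4], [322.6, 328.3], [322.6, 320.5]]
blob [290.7 330.3] 69
blob [322.1 328.3] 56
```

View pics/w18z.png

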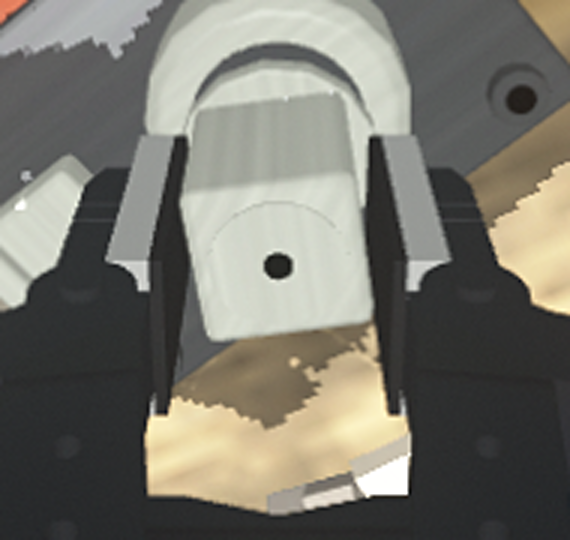

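>>> apply_moves --increments "0 0 0.1 0.1 0.315; 0 0 0.1 0.1 0.315; 0 0 0.1 0.1 0.315; 0 0 0.1 0.1 0.315; 0 0 0.1 0.1 0.315; 0 0 0.1 0.1 0.315; 0 0 0.1 0.1 0.315; 0 0 0.1 0.1 0.315; 0 0 0.1 0.1 0.315; 0 0 0.1 0.1 0.315"

```text
time_s: 15.4
position: [0.4767, 0.213, 0.0572]
tool_rot: [-0.0, 0.998, 0.06, 0.0]
force: [1.2, 0.3, -2.2]
finger_gap: 0.0269
```

```bash
python3 -c "
from h import *
chk('w19')"
```

```text
t 15.4 [0.4767 0.213  0.0572] yaw 0.121 j6 0.228 F [ 1.2  0.3 -2.2] M [ 0.097 -0.207  0.017] gap 0.0269
hole at z .0835,.0785,.0725: [[323.9, 335.9], [323.9, 328.9], [323.8, 320.9]]
blob [290.5 295.4] 24
blob [290.6 327.2] 73
blob [322.8 327.6] 56
```

>>> apply_moves --increments "0 0 0.1 0.1 0.315; 0 0 0.1 0.1 0.315; 0 0 0.1 0.1 0.315; 0 0 0.1 0.1 0.315; 0 0 0.1 0.1 0.315; 0 0 0.1 0.1 0.315; 0 0 0.1 0.1 0.315; 0 0 0.1 0.1 0.315; 0 0 0.1 0.1 0.315; 0 0 0.1 0.1 0.315"

```text
time_s: 16.28
position: [0.4769, 0.2128, 0.0563]
tool_rot: [-0.0, 0.905, -0.425, 0.0]
force: [2.3, -0.0, -1.1]
finger_gap: 0.0268
```

>>> apply_moves --increments "0 0 0.1 0.1 0.315; 0 0 0.1 0.1 0.315; 0 0 0.1 0.1 0.315; 0 0 0.1 0.1 0.315; 0 0 0.1 0.1 0.315; 0 0 0.1 0.1 0.315; 0 0 0.1 0.1 0.315; 0 0 0.1 0.1 0.315; 0 0 0 0 0.315"

```text
time_s: 17.03
position: [0.4768, 0.2128, 0.0556]
tool_rot: [0.0, -0.669, 0.743, -0.0]
force: [-0.2, 0.0, -0.8]
finger_gap: 0.0273
```

```bash
python3 -c "
from h import *
chk('w20')"
```

```text
t 17.0333 [0.4768 0.2128 0.0556] yaw -1.676 j6 2.025 F [-0.2  0.  -0.8] M [0.038 0.009 0.002] gap 0.0273
hole at z .0835,.0785,.0725: [[322.9, 335.7], [322.9, 328.5], [322.9, 320.5]]
blob [290.5 294.7] 23
blob [291.6 331.7] 137
blob [322.6 325.7] 58
```

View pics/w20z.png

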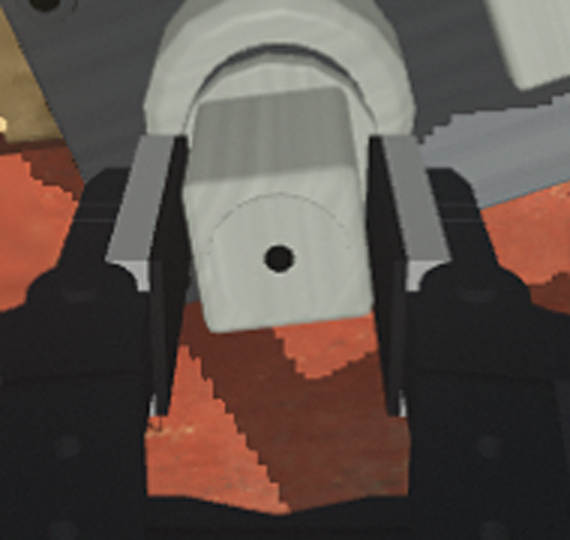

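>>> apply_moves --increments "0 0 0 0 0.45; 0 0 0 0 0.6; 0 0 0 0 0.6; 0 0 0 0 0.6; 0 0 0 -0.12 0.6; 0 0 0 -0.12 0.6; 0 0 0 -0.12 0.6; 0 0 0 -0.12 0.6; 0 0 0 -0.12 0.6; 0 0 0 -0.12 0.6"

```text
time_s: 17.92
position: [0.4765, 0.2127, 0.0553]
tool_rot: [-0.0, 0.89, -0.456, -0.0]
force: [0.5, 0.9, -1.0]
finger_gap: 0.051
```

>>> apply_moves --increments "0 0 0 -0.12 0.6; 0 0 0 -0.12 0.6; 0 0 0 -0.12 0.6; 0 0 0 -0.12 0.6; 0 0 0 -0.12 0.6; 0 0 0 -0.12 0.6; 0 0 0 -0.12 0.6; 0 0 0 -0.12 0.6; 0 0 0 -0.12 0.6; 0 0 0 -0.12 0.6"

```text
time_s: 18.75
position: [0.4765, 0.2127, 0.0553]
tool_rot: [-0.0, 0.992, 0.126, 0.0]
force: [-0.2, -0.5, 0.3]
finger_gap: 0.0513
```

>>> apply_moves --increments "0 0 0 -0.12 0.6; 0 0 0 -0.12 0.6; 0 0 0 -0.12 0.6; 0 0 0 -0.12 0.6; 0 0 0 -0.12 0.6; 0 0 0 -0.12 0.6; 0 0 0 -0.12 0.6; 0 0 0 -0.12 0.6; 0 0 0 -0.12 0.6; 0 0 0 -0.12 0.6"

```text
time_s: 19.58
position: [0.4765, 0.2127, 0.0553]
tool_rot: [-0.0, 0.748, 0.664, 0.0]
force: [0.2, 1.1, -0.4]
finger_gap: 0.051
```

>>> apply_moves --increments "0 0 0 -0.12 0.6; 0 0 0 0 0.6; 0 0 0 0 0.6"

```text
time_s: 19.83
position: [0.4765, 0.2127, 0.0553]
tool_rot: [-0.0, 0.71, 0.704, 0.0]
force: [0.2, 0.8, 0.7]
finger_gap: 0.0513
```

```bash
python3 -c "
from h import *
chk('w21')"
```

```text
t 19.8333 [0.4765 0.2127 0.0553] yaw 1.562 j6 -1.213 F [0.2 0.8 0.7] M [ 0.048  0.026 -0.03 ] gap 0.0513
hole at z .0835,.0785,.0725: [[321.7, 339.2], [321.7, 331.9], [321.7, 323.8]]
blob [321.6 327.7] 53
```

View pics/w21z.png

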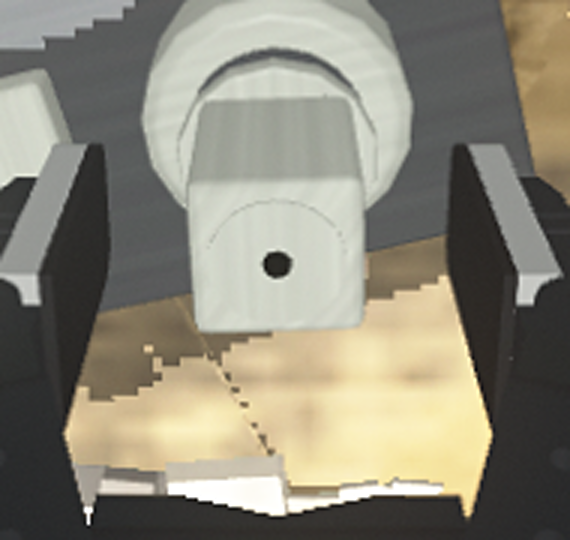

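>>> apply_moves --increments "0 0 0 0 0.45; 0 0 0 0 0.315; 0 0 0 0 0.315; 0 0 0 0 0.315; 0 0 0.1 0.1 0.315; 0 0 0.1 0.1 0.315; 0 0 0.1 0.1 0.315; 0 0 0.1 0.1 0.315; 0 0 0.1 0.1 0.315; 0 0 0.1 0.1 0.315"

```text
time_s: 20.72
position: [0.4766, 0.2127, 0.0548]
tool_rot: [0.0, 0.887, 0.462, 0.0]
force: [-0.5, -0.1, -0.8]
finger_gap: 0.0271
```

>>> apply_moves --increments "0 0 0.1 0.1 0.315; 0 0 0.1 0.1 0.315; 0 0 0.1 0.1 0.315; 0 0 0.1 0.1 0.315; 0 0 0.1 0.1 0.315; 0 0 0.1 0.1 0.315; 0 0 0.1 0.1 0.315; 0 0 0.1 0.1 0.315; 0 0 0.1 0.1 0.315; 0 0 0.1 0.1 0.315"

```text
time_s: 21.55
position: [0.4767, 0.2129, 0.0538]
tool_rot: [-0.0, 1.0, -0.02, 0.0]
force: [0.7, 0.7, -0.1]
finger_gap: 0.027
```

>>> apply_moves --increments "0 0 0.1 0.1 0.315; 0 0 0.1 0.1 0.315; 0 0 0.1 0.1 0.315; 0 0 0.1 0.1 0.315; 0 0 0.1 0.1 0.315; 0 0 0.1 0.1 0.315; 0 0 0.1 0.1 0.315; 0 0 0.1 0.1 0.315; 0 0 0.1 0.1 0.315; 0 0 0.1 0.1 0.315"

```text
time_s: 22.38
position: [0.4769, 0.2128, 0.0529]
tool_rot: [-0.0, 0.868, -0.497, 0.0]
force: [2.4, 0.8, -1.5]
finger_gap: 0.0266
```

```bash
python3 -c "
from h import *
chk('w22')"
```

```text
t 22.3833 [0.4769 0.2128 0.0529] yaw -1.04 j6 1.389 F [ 2.4  0.8 -1.5] M [ 0.084 -0.293  0.054] gap 0.0266
hole at z .0835,.0785,.0725: [[323.6, 340.6], [323.5, 333.2], [323.5, 324.9]]
blob [290.5 294.5] 22
blob [290.7 327.1] 76
blob [322.8 326.6] 59
```

View pics/w22z.png

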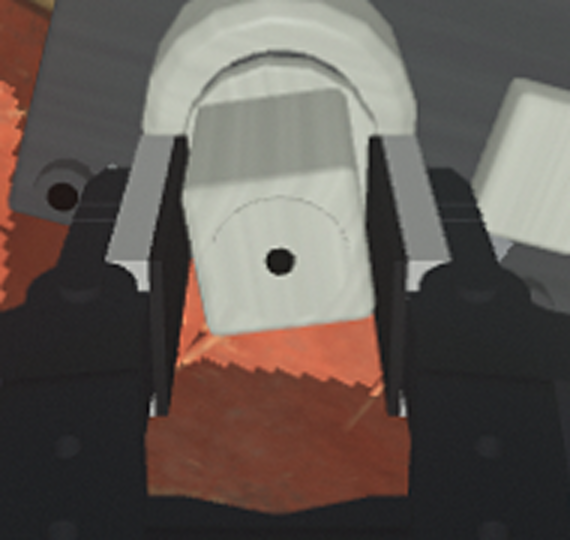

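>>> apply_moves --increments "0 0 0 0.07 0.315; 0 0 0 0.07 0.315; 0 0 0 0.06 0.315; 0 0 0 0 0.315; 0 0 0 0 0.3; 0 0 0 0 0.29; 0 0 0 0 0.28; 0 0 0 0 0.2; 0 0 0 0 0.2; 0 0 0 0 0.2"

```text
time_s: 23.27
position: [0.4767, 0.2126, 0.0529]
tool_rot: [-0.0, 0.815, -0.579, 0.0]
force: [0.4, -1.9, 2.4]
finger_gap: 0.0236
```

>>> apply_moves --increments "0 0 0 0 0.2; 0 0 0 0 0.2; 0 0 0 0 0.2"

```text
time_s: 23.52
position: [0.4767, 0.2126, 0.0528]
tool_rot: [-0.0, 0.815, -0.579, 0.0]
force: [1.2, -1.7, 1.7]
finger_gap: 0.0237
```

```bash
python3 -c "
from h import *
chk('w23'); look('top','top23'); look('scene','sc23')"
```

```text
t 23.5167 [0.4767 0.2126 0.0528] yaw -1.235 j6 1.584 F [ 1.2 -1.7  1.7] M [-0.358 -0.163  0.048] gap 0.0237
hole at z .0835,.0785,.0725: [[323.3, 339.9], [323.3, 332.4], [323.2, 324.1]]
blob [322.7 325.5] 57
```

View pics/w23.png

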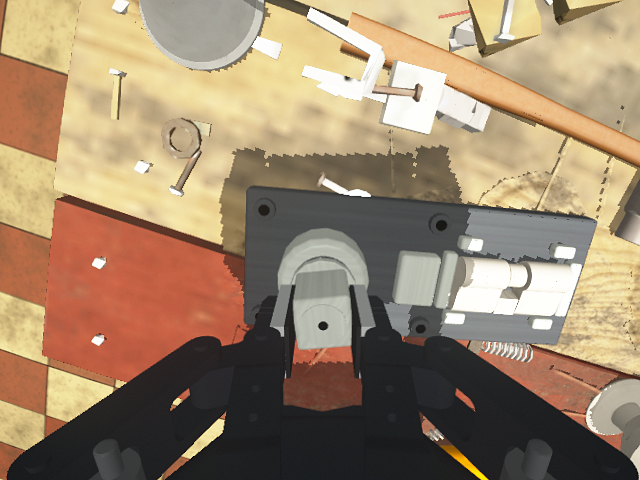

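View pics/w23z.png

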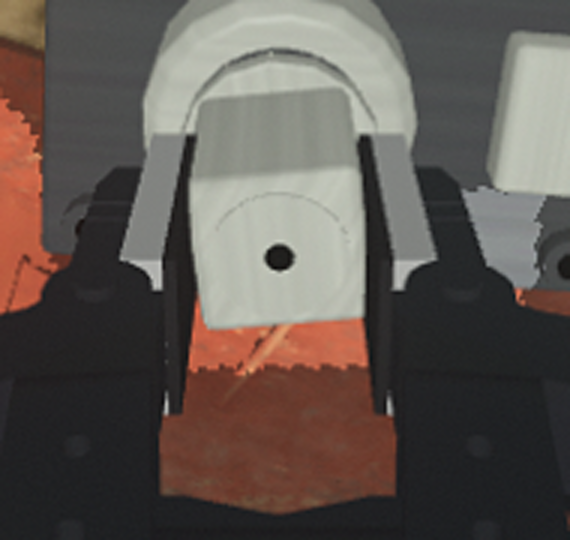

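View pics/top23.png

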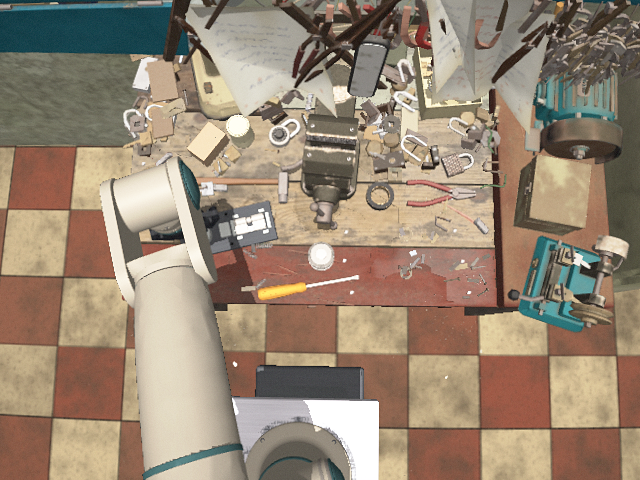

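>>> apply_moves --increments "0 0 0 0.03 0.2; 0 0 0 0.03 0.2; 0 0 0 0 0.2; 0 0 0 0 0.2; 0 0 0 0 0.2; 0 0 0 0 0.2"

```text
time_s: 24.17
position: [0.4766, 0.2127, 0.0528]
tool_rot: [-0.0, 0.798, -0.603, 0.0]
force: [1.6, -1.8, 1.5]
finger_gap: 0.0239
```

```bash
python3 -c "
from h import *
chk('w24')"
```

```text
t 24.1667 [0.4766 0.2127 0.0528] yaw -1.294 j6 1.643 F [ 1.6 -1.8  1.5] M [-0.36  -0.107  0.032] gap 0.0239
hole at z .0835,.0785,.0725: [[323.4, 339.8], [323.3, 332.4], [323.3, 324.0]]
blob [322.9 325.4] 60
```

View pics/w24z.png

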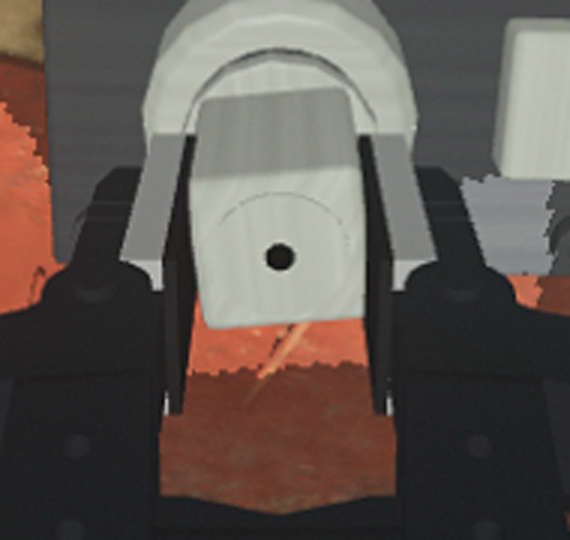

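View pics/sc23.png

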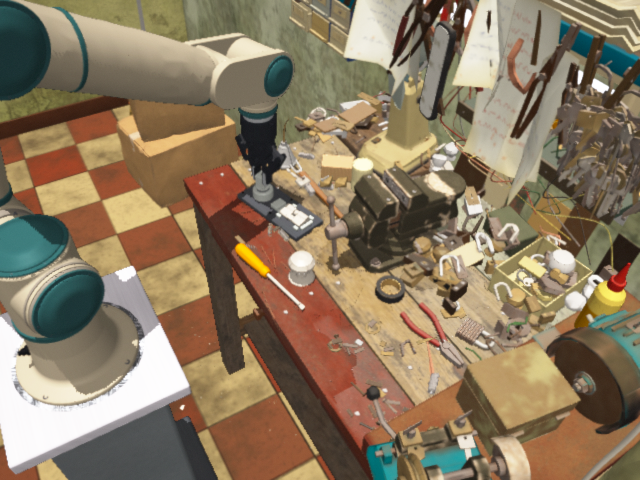

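```bash
python3 -c "
from h import *
print(manip.job_done())"
```

```text
the job is handed in; nothing more can be done
None
```

The lock cylinder is lying flat in the nest and released. The bolt dropped into its thread and was then turned forward about one full turn, and the fingers are still gripping its head. I handed the job in at about 24 s; no verdict is reported.

- **Cylinder:** After I let go, all four lugs and both stops showed clear around it. The last wrist picture, near the end, still shows it there.
- **Drop:** I turned the bolt backward with the fingers loose until its head fell about 5 mm. The mark on the head moved from row 332 to row 325 in the picture. I stopped within about 0.1 rad after the drop.
- **Forward turn:** I turned forward with one regrip half a turn back. From the drop, the bolt turned an estimated 6.28 rad, give or take 0.05. It sank about another 6 mm, so the head top is now about 73 mm above the bench.
- **Bystanders:** The knob and screwdriver look unmoved in the top and scene pictures. No force reading taken after a move exceeded about 7 N.

**Checks that were not clean:**
- The head still sits about 3–4° askew between the clamped pads. The measured finger gap is 23.9 mm, against 23.0 mm when I clamped it square earlier.
- The height read from the picture came out about 1 mm above the nominal 72.5 mm, of which about 0.5 mm is an offset that also appeared in earlier pictures.

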